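# Vent a vacuum lens canister

### The job

Vent the lens canister with the orange lid: unscrew the tiny knurled lock nut on its valve counter-clockwise, all the way up to its stop, then gently press the freed brass valve tip fully down, hold it down for two seconds, let it spring back, and leave the nut unscrewed. The valve sits in soft rubber and is delicate: feel for its tip, do not bend it over or press hard on it, and do not touch the blue-lidded canister or shift the other things on the desk.

Things in the scene. Friction and masses are not known exactly. Their poses are not given: they have to be found in the camera images.
- canister: upright aluminium canister with an ORANGE lid, fixed to the desk, 108 mm across, lid top 95 mm above its origin (centre of its underside). On the lid: a round vacuum gauge, 34 mm across and 10 mm tall, centred 26 mm along the body's -x, and the valve 22 mm along its +x.
- valve_foot (a point): centre of the valve's rubber grommet on the orange lid's top face; z runs up along the valve and leans with it (about 4 N per mm at the nut). Above it, 10 mm across, stands the brass stem, its top 26 mm + h up. The offset h differs each run, -8 to +8 mm, and is NOT measured: find it by feel. Nut and tip heights are given from this point.
- nut (a joint): turn of the knurled steel lock nut (13 mm across, 10 mm tall) in rad: 0 screwed down (underside 26.5 mm + h above the valve foot); grows counter-clockwise from above, climbing 6 mm per turn, to its stop at 4.2; starts at 0 to 0.3. Stiff: takes about 0.04 N m, stays where left. While it is down the tip is blocked and rigid. It rides on the pin.
- pin (a joint): travel in m of the brass valve tip (8 mm across, flat top 48.5 mm + h above the valve foot, 12 mm above the locked nut's top; does not rise with the nut): 0 up, 0.0035 fully down on a hard stop. A spring pushes it up: 2 N to start, 5 N at the bottom. More than 12 N on the tip bends it.
- vented: a like canister with a BLUE lid, same sizes, already vented; origin at the centre of its underside; must not be touched
- dust_cap: loose black valve dust cap standing on the desk, 16 mm across, 16 mm tall, origin under its centre
- lens_barrel: loose black lens barrel standing on the desk, 60 mm across, 50 mm tall, origin under its centre
- lens_ring: loose white lens ring, 64 mm across, 30 mm tall, origin under its centre
- case: loose black spectacle case, 150 x 60 x 35 mm, origin under its centre, long along its x
- tape_dispenser: loose black tape dispenser, 130 x 50 x 74 mm, origin under its centre, long along its x
- driver: loose screwdriver with yellow handle, 160 mm long, lying along its x
- carton: loose open cardboard box, 140 x 110 x 60 mm, origin under its centre
Mind the look-alikes: they are no part of the job. Leave any turquoise look-alike of the canister alone.

How it is judged:
On the way, in this order (a step that is already met when the one before it is completed fails the run):
1. the lock nut is unscrewed to (nearly) its stop, at least 3.7 of 4.2 rad, with the tip not pressed down (value of joint nut above 3.7 rad and value of joint pin below 0.002 m), for 0.1 s.
2. the freed tip is pressed at least 3 mm down by the fingers and held there for 1.5 s (value of joint pin above 0.003 m and value of joint nut above 3.5 rad and contact force between the fingers and pin_c0 above 1 N), for 1.5 s.
At the end, for the whole second after the job is handed in: the lock nut is unscrewed (at least 3.5 rad), the tip has sprung back up (within 0.6 mm) and the valve stands upright (within 0.05 rad), untouched (value of joint nut above 3.5 rad and value of joint pin below 0.0006 m and angle between valve_foot's own z axis and vertical below 0.05 rad).
It fails at once if the valve tip is pressed with more than 12 N (contact force between the fingers and pin_c0 above 12 N).
It fails at once if the valve is bent over by more than 0.12 rad (angle between valve_foot's own z axis and vertical above 0.12 rad).
It fails at once if the robot touches the blue-lidded canister (contact force between any of the fingers, the arm and vented above 0.5 N).
It fails at once if a bystander is shifted by more than 15 mm (distance of any of dust_cap, lens_barrel, lens_ring, case, tape_dispenser, driver, carton from where it was at the start of the episode above 0.015 m).
It also fails if it takes over 72 s, if anything falls off the work surface, if the arm or the gripper's body presses on something with over 40 N, if the wrist force passes 120 N, or if a joint passes its speed limit or range.

### The arm

A 6-joint arm with a two-finger parallel gripper is mounted at the origin on the work surface. World frame = base frame: x ahead of the robot, y to its left, z up, the work surface at z = 0. Lengths are in m, angles in rad, forces in N, time in s.
With the tool pointing down it reaches from about 0.25 to 0.725 m from the base axis. Payload 4 kg.
Tool frame: the origin (TCP) lies midway between the tips of the shut fingers; the grasp point (between the pads) lies 19 mm behind it; z points along the fingers, y is the line along which they close (so a half turn about z gives the same grasp; the last joint's range is limited). The gripper opens to 85 mm and grips with 20 to 120 N. Pads are 22 mm wide; open, the fingers measure 114 mm over their backs; the gripper's body (76 mm by 85 mm) begins 54 mm behind the grasp point. The pads swing forward as they close: fully open they stand 13 mm farther back than shut.
Start: joints at [1.154, 0.241, 0.005, 1.335, 0, 1.571], TCP at [0.202, 0.457, 0.231] pointing down, gripper open.
Joint ranges: [-2.72, 2.72], [-1.05, 1.87], [-1.09, 1.28], [-1.99, 2.15], [-1.42, 1.44], [-3.14, 3.14]. Speed limits (rad/s): [2.79, 2.79, 3.14, 3.14, 3.14, 3.14].

### API

Orientations are given as a unit quaternion [x, y, z, w].
In Python, from workcell import monitor, vision, job gives the robot as it stands.
- The arm moves only by the tool move_arm, never from a script. Its argument "moves" is a list that holds one entry, the list of rows, each a list of 5 numbers: the shift along the world's x, y, z in m, then the turn about the world's z in degrees, then the opening in per cent of the stroke, from 0 (shut) to 100 (fully open). In form: [[[x, y, z, turn, gripper], ...]]. A call has 1 to 5 rows; each row is the pose to reach, as a shift and turn from the pose commanded when the call began; what a row does not reach only later rows make up. A row lasts 1/8 s, in which the tool goes at most 62.5 mm and 10.7 degrees, less where a joint would pass 70% of its speed; a pose out of reach is approached as far as the arm can. A call with a gripper value outside its range is refused whole. The fingers move at their own pace and stop on an object; the grip force is fixed at half the most. Time passes only in rows, so rows that repeat a pose let the fingers close. It gives the time, the measured TCP pose, the force, the opening and the grip force at its end, in the units of the state.
- monitor.get_obs(): the state, without advancing time (a new reading comes with each control period).
- vision.camera(name): name is "side" or "top" or "wrist"; returns a dict with "color" (400x640x3 uint8, red, green, blue), "camera_matrix" (3x3 intrinsics, pixels), "eye" and "attitude" of the camera in the world; the wrist camera has in their place "hand_eye" (4x4, takes a point from camera to tool coordinates, whose origin is the TCP and whose axes are the flange's). Camera axes: x right, y up, looking along -z (the intrinsics and any distortion apply to the point x, -y, -z); pixel columns grow to the right and rows downward; lengths in m; the calibration is good to about 2 mm. A picture is of the moment at which its call begins: read the wrist's pose just before it. There is no depth.
- job.job_done(): hands the job in; it is judged then, once.
The state is a dict: "clock": time; "joint_pos": joint angles; "joint_vel": joint speeds; "tau": joint torques, N m; "eef_pos": TCP position; "tool_rot": TCP orientation; "ft_force": force on the tool from outside, world axes, zero at the start; "ft_torque": the same for the moment, N m; "grip_width": finger opening in m; "grasp_force": force on a finger pad.
Only numpy, scipy, OpenCV 4.12 (cv2) and the standard library are available. Lean on these libraries where they do the work, as an engineer would, in place of code of your own. Each camera call takes 0.05 s, during which the arm holds its last target. There are 200 camera calls.

## Working session

There is one attempt and no reset: what is moved stays moved. The work goes in short steps, Python scripts to look and compute and a tool call to move; the robot and the scene stay as the last step left them, time stands still between calls to the robot, and variables do not carry over. Pictures are saved under pics/ and viewed, at most 10 in all, crops included, and the job is handed in when it is done.

Besides the shell and the picture viewer there is one more tool, called after "Emit:" in YAML: its name, and indented under it one key for each argument. move_arm: Moves the arm, as the interface text tells. Its arguments: {"type":"object","properties":{"moves":{"type":"array","items":{"type":"array","items":{"type":"array","items":{"type":"number"}}}}},"required":["moves"]}

```bash
mkdir -p pics; cat > h.py <<'E'
import numpy as np, cv2
from workcell import monitor, vision, job
def shot(name,fn=None):
    o=monitor.get_obs(); c=vision.camera(name)
    if fn: cv2.imwrite('pics/'+fn,c['color'][:,:,::-1])
    return o,c
E
python3 - <<'E'
from h import *
for n in('top','side'):
    o,c=shot(n,n+'1.png'); print(n,{k:np.round(v,4).tolist() for k,v in c.items() if k!='color'})
print(o)
E
```

```text
top {'camera_matrix': [[465.0106, 0.0, 331.0872], [0.0, 465.0106, 204.2896], [0.0, 0.0, 1.0]], 'eye': [0.3251, -0.0046, 1.5702], 'attitude': [-0.0551, 0.0462, 0.7149, -0.6955]}
side {'camera_matrix': [[390.8445, 0.0, 321.8808], [0.0, 390.8445, 204.2387], [0.0, 0.0, 1.0]], 'eye': [0.0841, -0.8874, 0.6838], 'attitude': [0.4829, -0.1037, -0.2073, 0.8444]}
{'clock': 0.05, 'joint_pos': array([1.15400439e+00, 2.41376679e-01, 3.76144457e-03, 1.33517814e+00,
       6.24944864e-06, 1.57078206e+00]), 'joint_vel': array([ 0.00101677,  0.00096016,  0.00214762, -0.00050489, -0.00014415,
        0.00079382]), 'tau': array([ 5.05863900e-04, -3.73492062e+01,  2.53292352e+01,  1.10112983e-02,
       -6.97042287e-05, -8.18342386e-06]), 'eef_pos': array([0.2021679 , 0.45664374, 0.23044527]), 'tool_rot': array([ 2.06883763e-01,  9.78365020e-01, -9.76272979e-04, -2.09649759e-04]), 'ft_force': array([-0.4572569 ,  0.38638736,  0.07571107]), 'ft_torque': array([-0.02501486,  0.00471957, -0.00971229]), 'grasp_force': 0.0, 'grip_width': 0.08565102813072924}
```

View pics/top1.png

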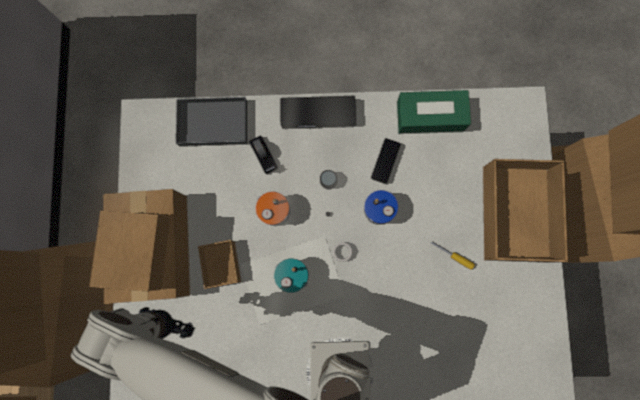

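View pics/side1.png

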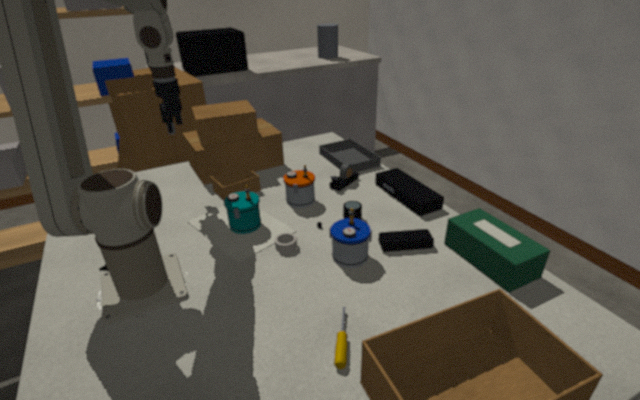

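The orange-lidded canister is at top px (272,208) and side px (300,187). The blue one (381,207) and the turquoise one (291,275) are look-alikes. Only (272,208) has an orange lid, so that is the target. I'll localise it and enlarge a crop to confirm.

```bash
cat >> h.py <<'E'
from scipy.spatial.transform import Rotation as R
def pose(o,c):
    if 'eye' in c:
        a=np.array(c['attitude'],float); return np.array(c['eye']),(R.from_quat(a).as_matrix() if a.size==4 else a)
    T=np.array(c['hand_eye']); Rt=R.from_quat(o['tool_rot']).as_matrix()
    return o['eef_pos']+Rt@T[:3,3], Rt@T[:3,:3]
def ray(o,c,uv):
    e,A=pose(o,c); d=np.linalg.inv(c['camera_matrix'])@[uv[0],uv[1],1]
    return e,A@[d[0],-d[1],-d[2]]
def onz(o,c,uv,z):
    e,d=ray(o,c,uv); return e+d*(z-e[2])/d[2]
def proj(o,c,p):
    e,A=pose(o,c); q=A.T@(np.asarray(p)-e); k=c['camera_matrix']@[q[0],-q[1],-q[2]]; return k[:2]/k[2]
def blob(c,lo,hi,roi=None):
    h=cv2.cvtColor(c['color'],cv2.COLOR_RGB2HSV); m=cv2.inRange(h,lo,hi)
    if roi: t=np.zeros_like(m); x0,y0,x1,y1=roi; t[y0:y1,x0:x1]=m[y0:y1,x0:x1]; m=t
    k=max(cv2.findContours(m,cv2.RETR_EXTERNAL,cv2.CHAIN_APPROX_NONE)[0],key=cv2.contourArea)
    return cv2.convexHull(k)
E
python3 - <<'E'
from h import *
o,c=shot('top')
k=blob(c,(3,120,80),(20,255,255)); (u,v),r=cv2.minEnclosingCircle(k)
M=cv2.fitEllipse(k); print((u,v),r,M)
print('lid',onz(o,c,M[0],.095), 'edge r mm', r/465*1.475)
g=blob(c,(0,0,150),(180,90,255),(int(u-17),int(v-17),int(u+17),int(v+17))); gm,_=cv2.minEnclosingCircle(g); print('gauge',gm,onz(o,c,gm,.105))
cr=c['color'][170:300,230:410]
cv2.imwrite('pics/crop1.png',cv2.resize(cr,None,fx=4,fy=4,interpolation=cv2.INTER_CUBIC)[:,:,::-1])
E
```

```text
(609.5, 188.5) 77.90068054199219 ((622.5089721679688, 188.60060119628906), (130.10850524902344, 188.3258819580078), 61.87055969238281)
lid [ 0.56223647 -0.91989968  0.095     ] edge r mm 0.24710430924610427Traceback (most recent call last):
  File "<stdin>", line 6, in <module>
  File "h.py", line 23, in blob
    k=max(cv2.findContours(m,cv2.RETR_EXTERNAL,cv2.CHAIN_APPROX_NONE)[0],key=cv2.contourArea)
ValueError: max() iterable argument is empty
```

```bash
python3 - <<'E'
from h import *
o,c=shot('top')
cr=c['color'][170:300,230:410]
cv2.imwrite('pics/crop1.png',cv2.resize(cr,None,fx=4,fy=4,interpolation=cv2.INTER_CUBIC)[:,:,::-1])
k=blob(c,(3,120,80),(20,255,255),(250,185,300,230)); M=cv2.fitEllipse(k); u,v=M[0]
print(M,'lid',onz(o,c,M[0],.095))
h=cv2.cvtColor(c['color'],cv2.COLOR_RGB2HSV)
g=blob(c,(0,0,150),(180,110,255),(int(u-14),int(v-14),int(u+14),int(v+14))); gm,_=cv2.minEnclosingCircle(g); print('gauge',gm,onz(o,c,gm,.105))
print([onz(o,c,p,0.03).round(3).tolist() for p in [(381,207),(291,275),(328,213),(328,179),(345,250),(263,155),(218,263)]])
E
```

```text
((271.77203369140625, 207.7518310546875), (31.96900749206543, 32.12483596801758), 96.69898986816406) lid [0.53250442 0.2017693  0.095     ]
gauge (266.4375, 213.375) [0.51352519 0.21751719 0.105     ]
[[0.534, -0.154, 0.03], [0.317, 0.15, 0.03], [0.519, 0.023, 0.03], [0.634, 0.02, 0.03], [0.394, -0.03, 0.03], [0.724, 0.239, 0.03], [0.363, 0.39, 0.03]]
```

View pics/crop1.png

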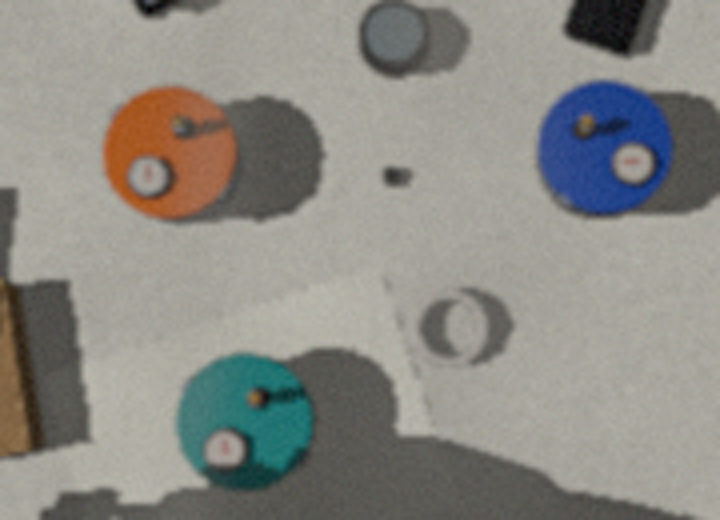

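The crop shows the orange lid at (171,153), with its gauge at (150,177) and the valve tip at (181,125). That is opposite the gauge, as described, so this is the target. The valve is at about (0.55, 0.19). I'll move above it, then look with the wrist camera.

Emit:
move_arm:
  moves:
    - [[0.04, -0.03, 0.02, -10, 100], [0.08, -0.06, 0.03, -20, 100], [0.12, -0.09, 0.04, -30, 100], [0.16, -0.12, 0.04, -40, 60], [0.2, -0.15, 0.04, -50, 60]]

```text
clock: 0.82
eef_pos: [0.4036, 0.3061, 0.2714]
tool_rot: [0.603, 0.798, 0.0, 0.0]
ft_force: [0.3, 1.0, -0.4]
grip_width: 0.0523
grasp_force: 0.0
```

Emit:
move_arm:
  moves:
    - [[0.04, -0.03, 0, -10, 50], [0.08, -0.06, 0, -20, 50], [0.12, -0.09, 0, -30, 50], [0.14, -0.11, 0, -40, 50], [0.148, -0.117, 0, -50, 50]]

```text
clock: 1.45
eef_pos: [0.5515, 0.1884, 0.2705]
tool_rot: [0.884, 0.467, -0.001, 0.0]
ft_force: [-0.3, -0.1, 0.3]
grip_width: 0.0427
grasp_force: 0.0
```

```bash
python3 - <<'E'
from h import *
o,c=shot('wrist','w1.png')
print(o['clock'],o['eef_pos'],o['joint_pos'],o['grip_width'],o['ft_force']); print(c['hand_eye'],c['camera_matrix'])
for z in(.095,.1435): print(proj(o,c,[.5495,.188,z]))
print(proj(o,c,[.5325,.2018,.095]))
E
```

```text
1.45 [0.55152724 0.1884379  0.27046476] [ 3.29331893e-01  4.00490482e-01  3.29965100e-01  1.50146448e+00
 -1.94157768e-04  2.49990267e+00] 0.04272175409384472 [-0.32112919 -0.13047117  0.30574605]
[[-2.39414417e-04  9.61985148e-01  2.73101663e-01  6.89841650e-02]
 [ 9.99999579e-01 -1.16528660e-05  9.17695622e-04 -6.55549869e-04]
 [ 8.85991976e-04  2.73101768e-01 -9.61984740e-01 -1.42485396e-01]
 [ 0.00000000e+00  0.00000000e+00  0.00000000e+00  1.00000000e+00]] [[280.6260937    0.         319.23824612]
 [  0.         280.6260937  196.37959032]
 [  0.           0.           1.        ]]
[318.91530135 179.80084317]
[318.79058417 190.42417719]
[300.048716   178.28133437]
```

View pics/w1.png

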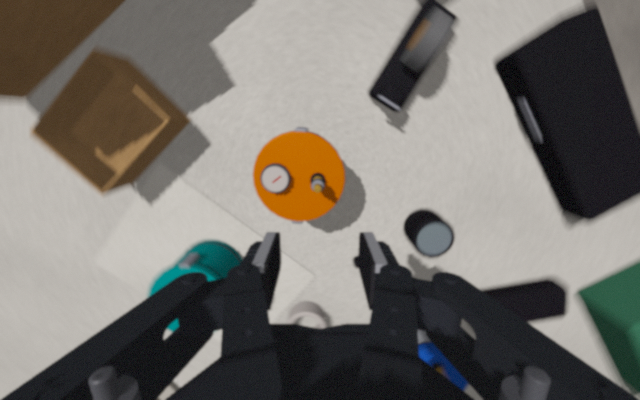

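The wrist view shows the orange lid at (299,176), the gauge at (276,180) and the valve top at (318,183). The prediction of (319,180–190) agrees. I'll drop lower and take views at several yaws, so the calibration error cancels.

Emit:
move_arm:
  moves:
    - [[0, 0, -0.03, 10, 40], [0, 0, -0.06, 20, 40], [0, 0, -0.08, 20, 40], [0, 0, -0.08, 20, 40], [0, 0, -0.08, 20, 40]]

```text
clock: 2.12
eef_pos: [0.5507, 0.1906, 0.1922]
tool_rot: [0.787, 0.617, 0.001, 0.0]
ft_force: [0.2, 0.9, -0.5]
grip_width: 0.0341
grasp_force: 0.0
```

```bash
cat >> h.py <<'E'
import pickle
def save(n):
    o,c=shot('wrist'); pickle.dump((o,c),open(f'{n}.pkl','wb')); u,v=proj(o,c,[.55,.188,.14]); print(o['eef_pos'],u,v)
    u,v=int(u),int(v); return c['color'][max(v-60,0):v+60,u-60:u+60]
E
python3 -c "
from h import *; save('a')"
```

```text
[0.55069267 0.19057906 0.1922264 ] 320.2448735284243 218.18990429059565
```

Emit:
move_arm:
  moves:
    - [[0, 0, 0, 10, 40], [0, 0, 0, 20, 40], [0, 0, 0, 30, 40], [0, 0, 0, 40, 40], [0, 0, 0, 50, 40]]

```text
clock: 2.8
eef_pos: [0.5512, 0.1906, 0.1929]
tool_rot: [0.45, 0.893, 0.001, 0.001]
ft_force: [-0.4, -0.1, -0.2]
grip_width: 0.0343
grasp_force: 0.0
```

Emit:
move_arm:
  moves:
    - [[0, 0, 0, 10, 40], [0, 0, 0, 20, 40], [0, 0, 0, 30, 40], [0, 0, 0, 40, 40], [0, 0, 0, 40, 40]]

```text
clock: 3.42
eef_pos: [0.551, 0.1905, 0.1926]
tool_rot: [0.122, 0.993, 0.001, 0.001]
ft_force: [0.3, 0.7, 0.7]
grip_width: 0.0338
grasp_force: 0.0
```

```bash
python3 -c "
from h import *; save('b')"
```

```text
[0.55102195 0.19048049 0.19261513] 315.3799241242283 214.882158511036
```

Emit:
move_arm:
  moves:
    - [[0, 0, 0, 10, 40], [0, 0, 0, 20, 40], [0, 0, 0, 30, 40], [0, 0, 0, 40, 40], [0, 0, 0, 50, 40]]

```text
clock: 4.1
eef_pos: [0.5507, 0.1903, 0.1919]
tool_rot: [-0.312, 0.95, 0.0, 0.0]
ft_force: [0.2, -0.4, -0.5]
grip_width: 0.0341
grasp_force: 0.0
```

Emit:
move_arm:
  moves:
    - [[0, 0, 0, 10, 40], [0, 0, 0, 20, 40], [0, 0, 0, 30, 40], [0, 0, 0, 40, 40], [0, 0, 0, 40, 40]]

```text
clock: 4.72
eef_pos: [0.5507, 0.1903, 0.1918]
tool_rot: [-0.615, 0.789, -0.0, 0.0]
ft_force: [-0.2, 0.3, 0.5]
grip_width: 0.034
grasp_force: 0.0
```

```bash
python3 - <<'E'
from h import *
save('c'); im=[]
for n in 'abc':
    o,c=pickle.load(open(n+'.pkl','rb')); u,v=proj(o,c,[.55,.188,.14]).astype(int); print(n,o['joint_pos'][5],u,v)
    w=c['color'][v-65:v+65,u-65:u+65]; im.append(cv2.resize(w,(266,266),interpolation=cv2.INTER_CUBIC))
cv2.imwrite('pics/abc.png',np.hstack(im)[:,:,::-1])
E
```

```text
[0.55067306 0.19031351 0.19180287] 318.29583506257404 211.48210691385646
a 2.145013054720338 320 218
b 0.57667711998529 315 214
c -0.9919613056292463 318 211
```

View pics/abc.png

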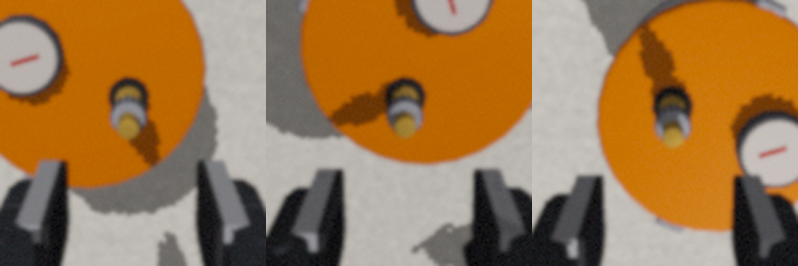

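The three crops show the brass tip at (127,126), (138,124) and (140,134), each within its panel. The grey nut sits just above it and the rubber grommet above that. I'll triangulate the tip.

```bash
python3 - <<'E'
from h import *
A=[];B=[];pts=[];S=[]
for n,(a,b) in dict(a=(127,126),b=(138,124),c=(140,134)).items():
    o,c=pickle.load(open(n+'.pkl','rb')); u,v=proj(o,c,[.55,.188,.14]).astype(int)
    px=np.array([u-65+a*130/266,v-65+b*130/266]); 
    h=cv2.cvtColor(c['color'],cv2.COLOR_RGB2HSV)
    m=cv2.inRange(h,(20,90,90),(32,255,255)); yy,xx=np.nonzero(m); s=np.hypot(xx-px[0],yy-px[1])<8
    q=np.array([xx[s].mean(),yy[s].mean()]) if s.any() else px
    e,d=ray(o,c,q); d/=np.linalg.norm(d); P=np.eye(3)-np.outer(d,d); A.append(P);B.append(P@e); S.append((o,c,q))
    l=blob(c,(5,200,80),(17,255,255),(u-110,max(v-110,0),u+110,v+30)); 
    print(n,px,q,s.sum(),'at z .1435',onz(o,c,q,.1435))
X=np.linalg.lstsq(np.vstack(A),np.hstack(B),rcond=None)[0]; print(X,'h',X[2]-.1435)
for z in (.135,.139,.1435,.147,.151):
    p=np.array([onz(*s,z) for s in S]); print(z,p.mean(0)[:2],p.std(0)[:2])
for o,c,q in S: print(proj(o,c,X)-q)
E
```

```text
a [317.06766917 214.57894737] [317.52       214.30666667] 75 at z .1435 [0.54909634 0.19261565 0.1435    ]
b [317.44360902 209.60150376] [317.52173913 209.85507246] 69 at z .1435 [0.54546631 0.19078222 0.1435    ]
c [321.42105263 211.4887218 ] [321.35211268 211.76056338] 71 at z .1435 [0.54762452 0.18758491 0.1435    ]
[0.54820627 0.19007805 0.1356762 ] h -0.007823800672542874
0.135 [0.54826928 0.19005956] [4.14716013e-05 2.88379810e-04]
0.139 [0.54785819 0.19018569] [0.000723   0.00082671]
0.1435 [0.54739572 0.19032759] [0.00149076 0.0020788 ]
0.147 [0.54703602 0.19043796] [0.00208791 0.00305281]
0.151 [0.54662494 0.1905641 ] [0.00277038 0.00416601]
[-0.27250517 -0.10742364]
[0.03700861 0.25750099]
[-0.03022403 -0.14669203]
```

The three rays meet cleanly. The tip is at (0.5482, 0.1900) at z≈0.136, so h≈-8 mm, and the nut spans about 0.114–0.124. I'll wind the wrist back so one sweep can cover the whole unscrewing, and centre over the valve.

Emit:
move_arm:
  moves:
    - [[-0.0025, 0, 0, -10, 30], [-0.0025, 0, 0, -20, 30], [-0.0025, 0, 0, -30, 30], [-0.0025, 0, 0, -40, 30], [-0.0025, 0, 0, -50, 30]]

```text
clock: 5.4
eef_pos: [0.548, 0.1902, 0.1915]
tool_rot: [-0.221, 0.975, 0.0, 0.0]
ft_force: [-0.1, 0.1, 0.1]
grip_width: 0.0255
grasp_force: 0.0
```

Emit:
move_arm:
  moves:
    - [[0, 0, 0, -10, 30], [0, 0, 0, -20, 30], [0, 0, 0, -30, 30], [0, 0, 0, -40, 30], [0, 0, 0, -50, 30]]

```text
clock: 6.02
eef_pos: [0.548, 0.1902, 0.1915]
tool_rot: [0.212, 0.977, 0.0, 0.0]
ft_force: [-0.3, -0.7, 0.0]
grip_width: 0.0256
grasp_force: 0.0
```

Emit:
move_arm:
  moves:
    - [[0, 0, 0, -10, 30], [0, 0, 0, -20, 30], [0, 0, 0, -30, 30], [0, 0, 0, -40, 30], [0, 0, 0, -50, 30]]

```text
clock: 6.65
eef_pos: [0.548, 0.1902, 0.1915]
tool_rot: [0.605, 0.796, 0.0, 0.0]
ft_force: [0.9, 0.1, 0.5]
grip_width: 0.0257
grasp_force: 0.0
```

Emit:
move_arm:
  moves:
    - [[0, 0, 0, -10, 30], [0, 0, 0, -20, 30], [0, 0, 0, -30, 30], [0, 0, 0, -40, 30], [0, 0, 0, -50, 30]]

```text
clock: 7.28
eef_pos: [0.548, 0.1902, 0.1915]
tool_rot: [0.885, 0.466, 0.0, 0.0]
ft_force: [0.5, -0.5, 0.3]
grip_width: 0.0258
grasp_force: 0.0
```

```bash
python3 - <<'E'
from h import *
o,c=shot('wrist'); print(o['eef_pos'],o['joint_pos'][5],o['grip_width'],o['ft_force'])
u,v=proj(o,c,[.5482,.19,.1357]); print(u,v)
h=cv2.cvtColor(c['color'],cv2.COLOR_RGB2HSV)
m=cv2.inRange(h,(20,90,90),(32,255,255)); yy,xx=np.nonzero(m); s=np.hypot(xx-u,yy-v)<12
q=[xx[s].mean(),yy[s].mean()]; print(q,s.sum(),onz(o,c,q,.1357), R.from_quat(o['tool_rot']).as_matrix()[:,1])
E
```

```text
[0.54801294 0.19023588 0.19152405] 2.505973546770832 0.025763509842884526 [ 0.46379422 -0.53324586  0.34550533]
320.74223376806515 212.84815088942597
[np.float64(320.6388888888889), np.float64(212.63888888888889)] 72 [0.5482296  0.19018002 0.1357    ] [ 8.24739059e-01 -5.65513430e-01  2.10453016e-04]
```

Position holds to within 0.3 mm. I'll descend around the valve with the fingers open, checking the force.

Emit:
move_arm:
  moves:
    - [[0, 0, -0.02, 0, 30], [0, 0, -0.04, 0, 30], [0, 0, -0.055, 0, 30], [0, 0, -0.065, 0, 30], [0, 0, -0.065, 0, 30]]

```text
clock: 7.95
eef_pos: [0.5475, 0.1901, 0.1256]
tool_rot: [0.882, 0.47, -0.001, -0.0]
ft_force: [-0.3, -0.5, -0.3]
grip_width: 0.0255
grasp_force: 0.0
```

Emit:
move_arm:
  moves:
    - [[0, 0, -0.006, 0, 30], [0, 0, -0.012, 0, 30], [0, 0, -0.018, 0, 30], [0, 0, -0.022, 0, 30], [0, 0, -0.022, 0, 30]]

```text
clock: 8.57
eef_pos: [0.5476, 0.1901, 0.1038]
tool_rot: [0.882, 0.47, -0.0, -0.0]
ft_force: [-0.5, -0.7, -0.6]
grip_width: 0.0257
grasp_force: 0.0
```

Emit:
move_arm:
  moves:
    - [[0, 0, 0, 0, 22], [0, 0, 0, 0, 18], [0, 0, 0, 0, 16]]

```text
clock: 8.95
eef_pos: [0.5484, 0.1901, 0.1046]
tool_rot: [0.882, 0.47, 0.0, 0.0]
ft_force: [0.4, -1.0, 0.1]
grip_width: 0.0134
grasp_force: 0.5
```

Emit:
move_arm:
  moves:
    - [[0, 0, 0, 0, 12], [0, 0, 0, 0, 10]]

```text
clock: 9.2
eef_pos: [0.5485, 0.19, 0.1047]
tool_rot: [0.883, 0.47, 0.001, 0.0]
ft_force: [1.6, -2.2, 0.7]
grip_width: 0.0101
grasp_force: 58.4
```

The width of 10 mm means the pads are on the stem, so the nut is higher than vision suggested. I'll feel upward in 4 mm steps, closing gently to 12 mm. Resistance at 13 mm will mean nut.

Emit:
move_arm:
  moves:
    - [[0, 0, 0, 0, 22], [0, 0, 0, 0, 22], [0, 0, 0.004, 0, 22], [0, 0, 0.004, 0, 14], [0, 0, 0.004, 0, 14]]

```text
clock: 9.82
eef_pos: [0.5484, 0.19, 0.1087]
tool_rot: [0.883, 0.47, 0.0, 0.0]
ft_force: [1.0, -1.2, 1.6]
grip_width: 0.0123
grasp_force: 10.6
```

Emit:
move_arm:
  moves:
    - [[0, 0, 0, 0, 14], [0, 0, 0, 0, 14]]

```text
clock: 10.07
eef_pos: [0.5484, 0.1901, 0.1086]
tool_rot: [0.883, 0.47, 0.0, 0.0]
ft_force: [1.6, -2.5, 1.5]
grip_width: 0.0123
grasp_force: 10.6
```

The force rises with squeeze starting from 13 mm: 0.5 N at 13.4, 10.6 N at 12.3 and 58 N at 10.1. The fingers are therefore compliant and the nut is gripped after all. I'll grip and start turning slowly, rising with the thread.

Emit:
move_arm:
  moves:
    - [[0, 0, 0, 0, 12], [0, 0, 0, 0, 12], [0, 0, 0.0001, 7, 12], [0, 0, 0.0002, 14, 12], [0, 0, 0.0003, 20, 12]]

```text
clock: 10.7
eef_pos: [0.5483, 0.1901, 0.1088]
tool_rot: [0.786, 0.618, 0.0, 0.0]
ft_force: [3.2, -1.9, 1.7]
grip_width: 0.011
grasp_force: 33.9
```

```bash
python3 - <<'E'
from h import *
o,c=shot('wrist'); print(o['eef_pos'],o['joint_pos'][5],o['grip_width'],o['grasp_force'],o['ft_force'],o['ft_torque'])
u,v=proj(o,c,[.5482,.19,.125]).astype(int);
cv2.imwrite('pics/g1.png',cv2.resize(c['color'][v-70:v+70,u-90:u+90],None,fx=4,fy=4,interpolation=cv2.INTER_CUBIC)[:,:,::-1])
E
```

```text
[0.54826139 0.19007665 0.10877403] 2.143708036752891 0.011011972281836539 33.93106520175934 [ 3.17501953 -1.91628498  1.66591405] [-0.51287245 -0.40545626 -0.05606223]
```

View pics/g1.png

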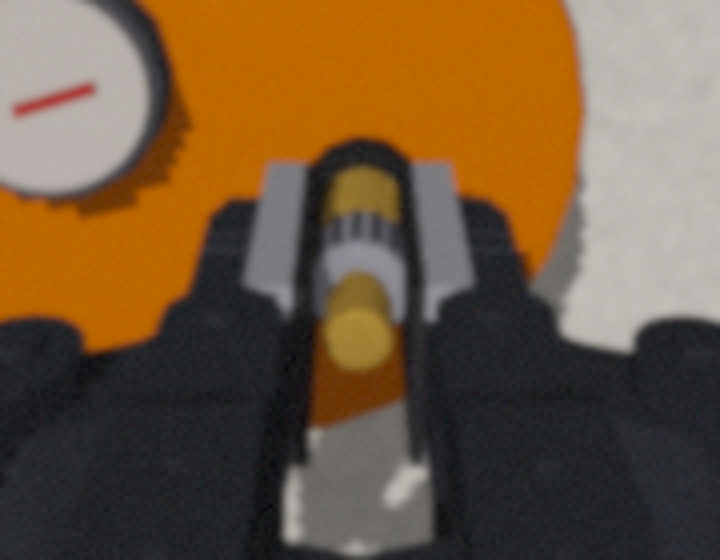

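The nut sits centred between the pads, at crop (360,260), with the tip free above at (360,335). The drag is 0.056 N m, so it is turning. I'll continue with a small lateral correction.

Emit:
move_arm:
  moves:
    - [[0.0005, -0.0004, 0.0002, 10, 12], [0.0005, -0.0004, 0.0003, 20, 12], [0.0005, -0.0004, 0.0005, 30, 12], [0.0005, -0.0004, 0.0007, 40, 12], [0.0005, -0.0004, 0.0008, 50, 12]]

```text
clock: 11.38
eef_pos: [0.5483, 0.1898, 0.1094]
tool_rot: [0.451, 0.892, -0.0, -0.0]
ft_force: [2.4, -1.5, 2.3]
grip_width: 0.0103
grasp_force: 34.0
```

Emit:
move_arm:
  moves:
    - [[0, 0, 0.0002, 10, 12], [0, 0, 0.0003, 20, 12], [0, 0, 0.0005, 30, 12], [0, 0, 0.0007, 40, 12], [0, 0, 0.0008, 50, 12]]

```text
clock: 12.0
eef_pos: [0.5485, 0.1896, 0.1103]
tool_rot: [0.032, 0.999, -0.0, 0.0]
ft_force: [2.3, -2.6, 2.3]
grip_width: 0.011
grasp_force: 34.0
```

```bash
python3 -c "
from h import *
o=monitor.get_obs(); print(o['eef_pos'],o['joint_pos'][5],o['grasp_force'],o['ft_force'],o['ft_torque'])"
```

```text
[0.54853394 0.18964048 0.11026878] 0.396797084677148 33.986724615097046 [ 2.28468109 -2.64852312  2.29596598] [-0.58934044 -0.47320406 -0.08954466]
```

Emit:
move_arm:
  moves:
    - [[0.0003, -0.0004, 0.0003, 10, 12], [0.0003, -0.0004, 0.0005, 20, 12], [0.0003, -0.0004, 0.0006, 30, 12], [0.0003, -0.0004, 0.0008, 40, 12], [0.0003, -0.0004, 0.001, 50, 12]]

```text
clock: 12.62
eef_pos: [0.549, 0.1897, 0.1113]
tool_rot: [-0.394, 0.919, 0.0, 0.0]
ft_force: [1.4, -1.5, 2.8]
grip_width: 0.0111
grasp_force: 34.0
```

Emit:
move_arm:
  moves:
    - [[0, 0, 0.0002, 10, 12], [0, 0, 0.0003, 20, 12], [0, 0, 0.0005, 30, 12], [0, 0, 0.0007, 40, 12]]

```text
clock: 13.12
eef_pos: [0.549, 0.19, 0.1121]
tool_rot: [-0.684, 0.729, 0.0, 0.001]
ft_force: [2.1, -0.0, 2.2]
grip_width: 0.0111
grasp_force: 33.9
```

```bash
python3 -c "
from h import *
o=monitor.get_obs(); print(o['eef_pos'],o['joint_pos'][5],o['grasp_force'],o['ft_force'],o['ft_torque'])"
```

```text
[0.54897772 0.18997519 0.11206127] -1.174821908722149 33.93863797187805 [ 2.06752378 -0.01791817  2.16438214] [-0.11423298 -0.4051111  -0.04539482]
```

Emit:
move_arm:
  moves:
    - [[0, 0, 0.0001, 6, 12], [0, 0, 0.0002, 12, 12], [0, 0, 0.0003, 18, 12], [0, 0, 0.0003, 18, 12]]

```text
clock: 13.62
eef_pos: [0.5489, 0.19, 0.1123]
tool_rot: [0.788, -0.616, -0.0, -0.001]
ft_force: [2.0, -0.4, 1.7]
grip_width: 0.0112
grasp_force: 34.0
```

```bash
python3 -c "
from h import *
o=monitor.get_obs(); print(o['eef_pos'],o['joint_pos'][5],o['grasp_force'],o['ft_force'],o['ft_torque'])"
```

```text
[0.54887288 0.19000811 0.11234498] -1.4826200671699081 33.97523760795593 [ 1.992075   -0.43859025  1.6711286 ] [-0.02353507 -0.42814584  0.01523408]
```

Emit:
move_arm:
  moves:
    - [[0, 0, 0.0001, 5, 12], [0, 0, 0.0002, 10, 12], [0, 0, 0.0002, 14, 12]]

```text
clock: 14.0
eef_pos: [0.5483, 0.1899, 0.1124]
tool_rot: [0.858, -0.514, -0.001, -0.0]
ft_force: [-0.6, 0.3, 1.1]
grip_width: 0.0111
grasp_force: 34.0
```

```bash
python3 -c "
from h import *
o=monitor.get_obs(); print(o['eef_pos'],o['joint_pos'][5],o['grasp_force'],o['ft_force'],o['ft_torque'])"
```

```text
[0.54834704 0.1899243  0.11236687] -1.7283799582340469 34.00462031364441 [-0.64868529  0.34631076  1.11110373] [-0.02629394  0.23809827  0.07521391]
```

Emit:
move_arm:
  moves:
    - [[0, 0, 0, 6, 12], [0, 0, 0, 12, 12]]

```text
clock: 14.25
eef_pos: [0.5479, 0.1898, 0.1121]
tool_rot: [0.907, -0.421, -0.001, 0.0]
ft_force: [-0.1, -0.0, 2.6]
grip_width: 0.0111
grasp_force: 34.0
```

```bash
python3 - <<'E'
from h import *
o,c=shot('wrist'); print(o['eef_pos'],o['joint_pos'][5],o['grasp_force'],o['ft_force'],o['ft_torque'])
u,v=proj(o,c,[.5482,.19,.125]).astype(int);
cv2.imwrite('pics/g2.png',cv2.resize(c['color'][v-70:v+70,u-90:u+90],None,fx=4,fy=4,interpolation=cv2.INTER_CUBIC)[:,:,::-1])
E
```

```text
[0.54786571 0.18982124 0.11213969] -1.9391690003882243 34.03219163417816 [-0.11976525 -0.0176443   2.57899173] [-0.11221433  0.00913949 -0.06292274]
```

View pics/g2.png

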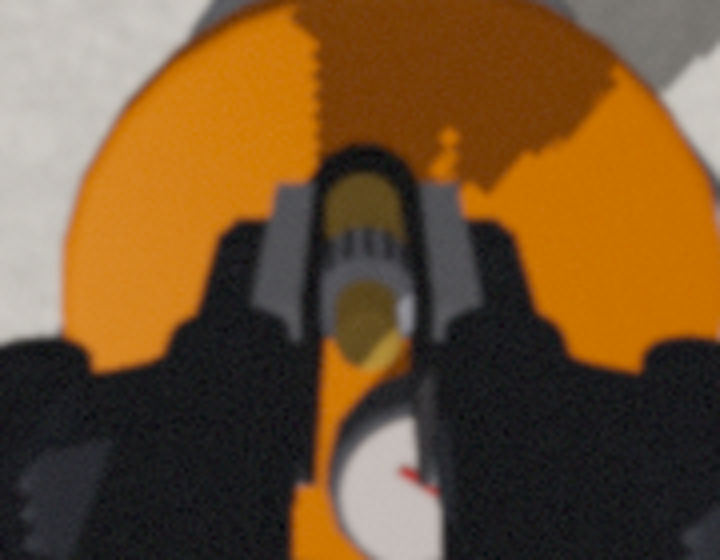

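The nut is visibly closer to the tip: the gap has shrunk and the tip is at crop (368,345). There is no clear stop torque yet, so I'll turn a little more.

Emit:
move_arm:
  moves:
    - [[0, 0, 0, 8, 12], [0, 0, 0, 16, 12], [0, 0, 0, 24, 12]]

```text
clock: 14.68
eef_pos: [0.5486, 0.1902, 0.1122]
tool_rot: [0.975, -0.223, -0.0, -0.001]
ft_force: [3.1, 1.2, 1.0]
grip_width: 0.0114
grasp_force: 34.1
```

```bash
python3 -c "
from h import *
o=monitor.get_obs(); print(o['eef_pos'],o['joint_pos'][5],o['grasp_force'],o['ft_force'],o['ft_torque'],o['tau'][5])"
```

```text
[0.54856558 0.19017263 0.11223255] -2.3583366669929524 34.064345955848694 [3.11467708 1.17101899 0.98445169] [ 0.2331843  -0.34766501 -0.10703254] 0.8764662221074104
```

The tool has turned 278°, well past the nut's 240°, with a firm grip, so the nut is at its stop. Next: release, rise above the tip and shut the fingers.

Emit:
move_arm:
  moves:
    - [[0, 0, 0, 0, 16], [0, 0, 0, 0, 26], [0, 0, 0, 0, 28], [0, 0, 0.015, 0, 28], [0, 0, 0.03, 0, 28]]

```text
clock: 15.3
eef_pos: [0.5489, 0.1894, 0.1437]
tool_rot: [0.975, -0.224, 0.0, -0.0]
ft_force: [0.3, 0.6, -0.1]
grip_width: 0.024
grasp_force: 0.0
```

Emit:
move_arm:
  moves:
    - [[0, 0, 0.03, 0, 28], [0, 0, 0.06, 0, 28], [0, 0, 0.08, 0, 28], [0, 0, 0.08, 0, 28]]

```text
clock: 15.8
eef_pos: [0.5502, 0.1899, 0.2257]
tool_rot: [0.975, -0.224, 0.003, -0.002]
ft_force: [0.2, 0.5, -0.5]
grip_width: 0.0233
grasp_force: 0.0
```

```bash
python3 - <<'E'
from h import *
o,c=shot('wrist'); pickle.dump((o,c),open('d.pkl','wb')); print(o['eef_pos'],o['joint_pos'][5],o['ft_force'],o['ft_torque'],o['tau'][5])
u,v=proj(o,c,[.5482,.19,.1357])
h=cv2.cvtColor(c['color'],cv2.COLOR_RGB2HSV)
m=cv2.inRange(h,(20,90,60),(32,255,255)); yy,xx=np.nonzero(m); s=np.hypot(xx-u,yy-v)<10
print((u,v),xx[s].mean(),yy[s].mean(),s.sum(),onz(o,c,(xx[s].mean(),yy[s].mean()),.1357))
u,v=int(u),int(v); im=[cv2.resize(c['color'][v-25:v+25,u-25:u+25],(400,400),interpolation=cv2.INTER_CUBIC)]
o,c=pickle.load(open('b.pkl','rb')); u,v=proj(o,c,[.5482,.19,.1357]).astype(int)
im.append(cv2.resize(c['color'][v-25:v+25,u-25:u+25],(400,400),interpolation=cv2.INTER_CUBIC))
cv2.imwrite('pics/d.png',np.hstack(im)[:,:,::-1])
E
```

```text
[0.55020906 0.1899098  0.22569724] -2.357260867749204 [ 0.21100327  0.46525194 -0.50280318] [ 0.03899148 -0.00145525  0.01929382] 0.0015151673869695514
(np.float64(320.53521802193853), np.float64(201.44808863702949)) 320.9555555555556 201.88888888888889 45 [0.54768284 0.18984606 0.1357    ]
```

View pics/d.png

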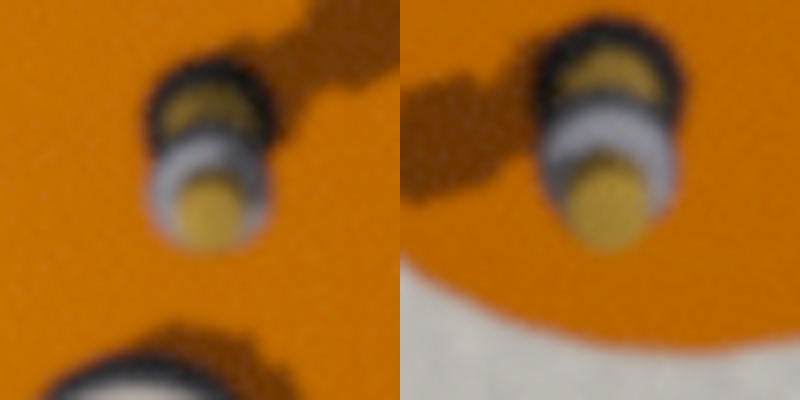

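In the left view the nut (210,190) has clearly climbed toward the tip compared with before (right view). Joint 6 torque was 0.88 N m at the end and is 0 when free, so the stop was felt. Now I'll shut the fingers and feel for the tip.

Emit:
move_arm:
  moves:
    - [[0, 0, -0.02, 0, 0], [0, 0, -0.04, 0, 0], [0, 0, -0.06, 0, 0], [0, 0, -0.067, 0, 0], [0, 0, -0.067, 0, 0]]

```text
clock: 16.48
eef_pos: [0.5481, 0.1892, 0.1546]
tool_rot: [0.975, -0.224, -0.001, 0.001]
ft_force: [-0.3, 0.0, -0.1]
grip_width: -0.0002
grasp_force: 0.0
```

Emit:
move_arm:
  moves:
    - [[0, 0, -0.002, 0, 0], [0, 0, -0.004, 0, 0], [0, 0, -0.006, 0, 0], [0, 0, -0.007, 0, 0], [0, 0, -0.007, 0, 0]]

```text
clock: 17.1
eef_pos: [0.5487, 0.1894, 0.1484]
tool_rot: [0.975, -0.224, -0.0, 0.0]
ft_force: [0.2, -0.0, 0.2]
grip_width: -0.0001
grasp_force: 0.0
```

Free so far. I'll step down in 1 mm steps, since the freed tip has a soft spring and 3.5 mm of travel.

Emit:
move_arm:
  moves:
    - [[0, 0.0005, -0.001, 0, 0], [0, 0.0005, -0.002, 0, 0], [0, 0.0005, -0.002, 0, 0]]

```text
clock: 17.48
eef_pos: [0.5486, 0.1899, 0.1463]
tool_rot: [0.975, -0.224, -0.0, 0.0]
ft_force: [-0.0, -0.1, 1.1]
grip_width: 0.0001
grasp_force: 0.0
```

Emit:
move_arm:
  moves:
    - [[0, 0, -0.001, 0, 0], [0, 0, -0.002, 0, 0], [0, 0, -0.002, 0, 0]]

```text
clock: 17.85
eef_pos: [0.5486, 0.1898, 0.1443]
tool_rot: [0.975, -0.224, -0.0, 0.0]
ft_force: [0.3, -0.2, 0.4]
grip_width: -0.0001
grasp_force: 0.0
```

Emit:
move_arm:
  moves:
    - [[0, 0, -0.001, 0, 0], [0, 0, -0.0015, 0, 0], [0, 0, -0.0015, 0, 0]]

```text
clock: 18.23
eef_pos: [0.5487, 0.1898, 0.1428]
tool_rot: [0.975, -0.224, -0.0, 0.0]
ft_force: [-0.1, 0.0, 0.6]
grip_width: -0.0
grasp_force: 0.0
```

Emit:
move_arm:
  moves:
    - [[0, 0, -0.001, 0, 0], [0, 0, -0.0015, 0, 0], [0, 0, -0.0015, 0, 0]]

```text
clock: 18.6
eef_pos: [0.5487, 0.1899, 0.1413]
tool_rot: [0.975, -0.224, -0.0, 0.0]
ft_force: [0.8, -0.4, 0.6]
grip_width: 0.0005
grasp_force: 0.0
```

Emit:
move_arm:
  moves:
    - [[0, 0, -0.001, 0, 0], [0, 0, -0.0015, 0, 0], [0, 0, -0.0015, 0, 0]]

```text
clock: 18.98
eef_pos: [0.5487, 0.1899, 0.1398]
tool_rot: [0.975, -0.224, -0.0, 0.0]
ft_force: [-0.3, 0.4, 0.3]
grip_width: -0.0001
grasp_force: 0.0
```

Emit:
move_arm:
  moves:
    - [[0, 0, -0.001, 0, 0], [0, 0, -0.0015, 0, 0], [0, 0, -0.0015, 0, 0]]

```text
clock: 19.35
eef_pos: [0.5489, 0.19, 0.1388]
tool_rot: [0.975, -0.224, 0.0, -0.0]
ft_force: [0.8, -0.4, 2.0]
grip_width: 0.0002
grasp_force: 1.2
```

Contact: about 2 N at z≈0.1388. I'll continue in small steps.

Emit:
move_arm:
  moves:
    - [[0, 0, -0.0005, 0, 0], [0, 0, -0.001, 0, 0], [0, 0, -0.001, 0, 0]]

```text
clock: 19.73
eef_pos: [0.5489, 0.1899, 0.1376]
tool_rot: [0.975, -0.224, 0.0, -0.0]
ft_force: [-0.2, 0.7, 2.9]
grip_width: 0.0001
grasp_force: 1.7
```

Emit:
move_arm:
  moves:
    - [[0, 0, -0.0005, 0, 0], [0, 0, -0.001, 0, 0], [0, 0, -0.001, 0, 0]]

```text
clock: 20.1
eef_pos: [0.5488, 0.19, 0.1366]
tool_rot: [0.975, -0.224, 0.0, -0.0]
ft_force: [-0.2, -0.4, 3.3]
grip_width: 0.0001
grasp_force: 2.1
```

Emit:
move_arm:
  moves:
    - [[0, 0, -0.0005, 0, 0], [0, 0, -0.0008, 0, 0], [0, 0, -0.0008, 0, 0]]

```text
clock: 20.48
eef_pos: [0.5489, 0.19, 0.1358]
tool_rot: [0.975, -0.224, 0.0, -0.0]
ft_force: [0.1, 0.9, 5.1]
grip_width: 0.0003
grasp_force: 2.5
```

Emit:
move_arm:
  moves:
    - [[0, 0, -0.0004, 0, 0], [0, 0, -0.0004, 0, 0], [0, 0, -0.0004, 0, 0]]

```text
clock: 20.85
eef_pos: [0.549, 0.19, 0.1358]
tool_rot: [0.975, -0.224, 0.0, -0.0]
ft_force: [-0.4, -0.8, 5.1]
grip_width: -0.0004
grasp_force: 3.2
```

The position stopped following the command and the force is about 5–6 N, so it is on the hard stop. I'll hold for two seconds.

Emit:
move_arm:
  moves:
    - [[0, 0, -0.0001, 0, 0], [0, 0, -0.0001, 0, 0], [0, 0, -0.0001, 0, 0], [0, 0, -0.0001, 0, 0], [0, 0, -0.0001, 0, 0]]

```text
clock: 21.48
eef_pos: [0.5491, 0.19, 0.1357]
tool_rot: [0.975, -0.224, 0.0, -0.0]
ft_force: [-0.3, -0.5, 6.3]
grip_width: -0.0003
grasp_force: 3.3
```

Emit:
move_arm:
  moves:
    - [[0, 0, 0, 0, 0], [0, 0, 0, 0, 0], [0, 0, 0, 0, 0], [0, 0, 0, 0, 0], [0, 0, 0, 0, 0]]

```text
clock: 22.1
eef_pos: [0.5491, 0.19, 0.1358]
tool_rot: [0.975, -0.224, 0.001, -0.0]
ft_force: [-1.1, -0.2, 5.6]
grip_width: 0.0001
grasp_force: 3.3
```

Emit:
move_arm:
  moves:
    - [[0, 0, 0, 0, 0], [0, 0, 0, 0, 0], [0, 0, 0, 0, 0], [0, 0, 0, 0, 0], [0, 0, 0, 0, 0]]

```text
clock: 22.72
eef_pos: [0.5491, 0.19, 0.1358]
tool_rot: [0.975, -0.224, 0.001, -0.0]
ft_force: [-0.7, 0.7, 5.6]
grip_width: -0.0001
grasp_force: 3.3
```

Emit:
move_arm:
  moves:
    - [[0, 0, 0, 0, 0], [0, 0, 0, 0, 0], [0, 0, 0, 0, 0], [0, 0, 0, 0, 0], [0, 0, 0, 0, 0]]

```text
clock: 23.35
eef_pos: [0.549, 0.19, 0.1358]
tool_rot: [0.975, -0.224, 0.0, -0.0]
ft_force: [0.2, -0.4, 6.7]
grip_width: -0.0
grasp_force: 3.3
```

Force is steady at 6 N, above the 5 N spring, and travel is about 3.5 mm, so the tip is fully down and was held 2.5 s. I'll lift off gently and check.

Emit:
move_arm:
  moves:
    - [[0, 0, 0.001, 0, 0], [0, 0, 0.003, 0, 0], [0, 0, 0.006, 0, 0], [0, 0, 0.02, 0, 0], [0, 0, 0.05, 0, 0]]

```text
clock: 23.98
eef_pos: [0.5473, 0.1894, 0.1842]
tool_rot: [0.975, -0.224, -0.002, 0.001]
ft_force: [0.6, -0.4, 0.4]
grip_width: 0.0002
grasp_force: 0.0
```

Emit:
move_arm:
  moves:
    - [[0, 0, 0.03, 0, 0], [0, 0, 0.036, 0, 0], [0, 0, 0.036, 0, 0], [0, 0, 0.036, 0, 0], [0, 0, 0.036, 0, 0]]

```text
clock: 24.6
eef_pos: [0.548, 0.1896, 0.2197]
tool_rot: [0.975, -0.224, -0.001, 0.001]
ft_force: [0.3, -0.3, -0.2]
grip_width: -0.0003
grasp_force: 0.0
```

```bash
python3 - <<'E'
from h import *
o,c=shot('wrist'); print(o['eef_pos'],o['ft_force'])
u,v=proj(o,c,[.5482,.19,.1392])
h=cv2.cvtColor(c['color'],cv2.COLOR_RGB2HSV)
m=cv2.inRange(h,(20,90,60),(32,255,255)); yy,xx=np.nonzero(m); s=np.hypot(xx-u,yy-v)<10
print((u,v),xx[s].mean(),yy[s].mean(),s.sum(),onz(o,c,(xx[s].mean(),yy[s].mean()),.1357))
u,v=int(u),int(v); cv2.imwrite('pics/e.png',cv2.resize(c['color'][v-25:v+25,u-25:u+25],(400,400),interpolation=cv2.INTER_CUBIC)[:,:,::-1])
E
```

```text
[0.54802916 0.18964965 0.21970518] [ 0.32683112 -0.31471057 -0.19131526]
(np.float64(318.51832714658156), np.float64(202.0101442143033)) 318.45283018867923 201.28301886792454 53 [0.54783223 0.19023767 0.1357    ]
```

View pics/e.png

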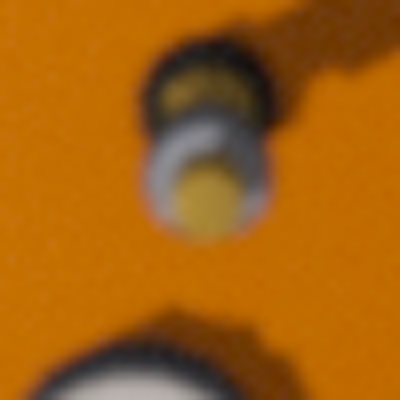

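The valve stands upright, with the tip (208,205) back up above the raised nut and nothing touching it. I'll hand in.

```bash
python3 -c "
from workcell import job; print(job.job_done())"
```

```text
the job is handed in; nothing more can be done
None
```

I vented the orange-lidded canister and handed the job in: nut unscrewed to its stop, tip held fully down about 2.5 s at roughly 6 N, then sprung back with the valve upright; no score came back.

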